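# Nest the handled trays on the stand's hook

## Robot

A 6-joint arm with a two-finger parallel gripper is mounted at the origin on a cart in front of the work surface, level with it; the furniture and walls round the work are solid. World frame = base frame: x ahead of the robot, y to its left, z up, the work surface at z = 0. Lengths are in m, angles in rad, forces in N, time in s.
With the tool pointing down it reaches from about 0.3 to 0.825 m from the base axis. Payload 5.4 kg.
Tool frame: the origin (TCP) lies at the centre of the arm's flange, where the gripper is bolted on; the fingertips stand 190 mm ahead of it and the grasp point (between the pads) lies 171 mm ahead of it; z points along the fingers, y is the line along which they close (so a half turn about z gives the same grasp; the last joint's range is limited). The gripper opens to 92 mm and grips with 3 to 60 N. Pads are 20 mm wide; open, the fingers measure 128 mm over their backs; the gripper's body (75 mm by 189 mm) begins 69 mm behind the grasp point.
Start: joints at [-1.423, 0.158, 1.597, -0, 1.386, -0.21], TCP at [0.201, -0.539, 0.405] pointing down, gripper open.
Joint ranges: [-2.91, 2.91], [-0.94, 2.29], [0.18, 2.7], [-1.29, 4.43], [0.17, 2.64], [-3, 3]. Speed limits (rad/s): [2.57, 2.57, 3.14, 3.14, 3.14, 3.14].

## Interface

Orientations are given as [roll, pitch, yaw] about the fixed x, y, z axes, in that order (R = Rz(yaw) Ry(pitch) Rx(roll)).
In Python, from cell import r gives the robot as it stands. The module is installed in compiled form; this text tells all that it offers.
- The arm moves only by the tool apply_moves, never from a script. Its argument "motion" is a list of rows, each a list of 7 numbers: the closure, from 0 (fully open) to 1 (shut), then the shift along the tool's x, y, z in cm, then the turn, a rotation vector about the tool's x, y, z in rad. In form: [[jaw, tx, ty, tz, ax, ay, az], ...]. A call has 1 to 5 rows; each row is the pose to reach, as a shift and turn from the pose commanded when the call began, along the tool's axes at that moment; what a row does not reach only later rows make up. A row lasts 1/10 s, in which the tool goes at most 50 mm and 8.59 degrees, less where a joint would pass 70% of its speed; a pose out of reach is approached as far as the arm can. A call with a gripper value outside its range is refused whole. The fingers move at their own pace and stop on an object; "force" is the grip in N (left out, the last holds). Time passes only in rows, so rows that repeat a pose let the fingers close. It gives the time, the measured TCP pose, the force, the opening and the grip force at its end, in the units of the state.
- r.read_state(): the state, without advancing time (a new reading comes with each control period).
- r.read_camera(name): name is "side" or "top"; returns (picture, depth): 480x640x3 uint8, red, green, blue; 480x640 float32, m along the optical axis (not along the pixel's ray), 0 where there is no reading.
- r.camera_info(name): a dict with "mtx" (3x3 intrinsics, pixels), "R" (3x3) and "t" (3): a world point X has camera coordinates R X + t. Camera axes: x right, y down, z forward; pixel columns grow to the right and rows downward; lengths in m; the calibration is good to about 2 mm. A picture is of the moment at which its call begins. camera_info takes no time and is no camera call.
- r.finish_job(): hands the job in; it is judged then, once.
Trained networks look in the newest picture that a camera, given by its name, has taken for a name from the list of things; names that differ only in an ending like _2 or _b are one class to them, and where a whole thing is asked for, a point or a joint stands for the part that bears it (a point fixed in the world has none). Each returns a list of dicts, best first, with "conf" (0 to 1); they miss things now and then, are a little off and sometimes report something else, mostly with a low value. They report only what shows in the picture. A call takes as long as a camera call. They do not tell look-alikes from the thing itself.
- r.boxes_of(camera, label): "uv" ([column, row] in pixels, amid what is visible of it).
- r.tip_of(camera, label): "uv" ([column, row] in pixels: a listed point, or the origin of a listed thing).
The state is a dict: "time": time; "q": joint angles; "joint_velocities": joint speeds; "effort": joint torques, N m; "tool_pos": TCP position; "tcp_rot": TCP orientation; "force": force on the tool from outside, world axes, zero at the start; "moment": the same for the moment, N m; "grip_width": finger opening in m; "gripper_force": force on a finger pad.
Only numpy, scipy, OpenCV 4.12 (cv2) and the standard library are available. Lean on these libraries where they do the work, as an engineer would, in place of code of your own. Each camera call takes 0.05 s, during which the arm holds its last target. There are 200 camera calls.

## Task

Hang the two steel trays from the draining rack by their handle eyes on the stand's hook, where the largest tray already hangs: the medium one next, then the small one, so that they nest one inside the other. Slide each one along the rod and press it firmly home, with about a kilogram's push, until the handles bear on one another and the nest stops hard against the clamp; never force a tray and leave the glassware standing where it is.

Things in the scene. Friction and masses are not known exactly. Their poses are not given: they have to be found in the camera images.
- hook: level steel rod, 10 mm thick, held by a stand's clamp about 220 mm above the table (all fixed), free end turned up. Origin: on its axis where the straight part ends; x along the rod to the clamp, z up. The clamp's flat face (26 x 34 mm), which stops the nest, is 82 to 104 mm along +x, not measured: feel for it. Nothing of the stand rises more than 30 mm above the rod; post 28 mm behind the face
- hook_tip (a point): centre of the round end of the rod's turned-up tip, 10 mm ahead (-x) of and 10 mm above the hook's origin; axes as the hook's. With its thickness the tip spans 5 mm below to 15 mm above the rod's axis, so an eye (26 mm high) passes straight along x with its upper edge 15 to 21 mm above the axis; let down, the edge rests 5 mm above the axis
- tray_large: large steel tray with upright black handle, 240 g +-30%; hangs on the hook, slides if pushed (1-4 N). 120 mm square, 32 deep, walls 2. Origin: under its lower edge, below mid-handle; z up the handle, x from open mouth to closed bottom. Handle 24 wide (y), -9 to 9 in x, top at z 207; tray -9 (rim) to 23 in x. Hanging eye: slot through the handle along x, 13 wide, z 159 to 185
- large_eye (a point): middle of the upper edge of the large tray's eye, at mid-thickness of the handle, 22 mm below its top (grip the handle by its sides here); axes as the tray's
- tray_medium: medium steel tray with upright black handle, 200 g +-30%; on edge in a slot of the rack. 94 mm square, 32 deep, walls 2. Origin: under its lower edge, below mid-handle; z up the handle, x from open mouth to closed bottom. Handle 26 wide (y), -9 to 9 in x, top at z 194; tray -9 (rim) to 23 in x. Hanging eye: slot through the handle along x, 13 wide, z 146 to 172
- medium_eye (a point): middle of the upper edge of the medium tray's eye, at mid-thickness of the handle, 22 mm below its top (grip the handle by its sides here); axes as the tray's. Home: 18 mm in front (-x) of the large tray's, handle on handle, standing a push of 6 to 20 N along the rod. Trays begin to overlap at 32 mm: set the eye down on the rod before that, only 11 mm are free around a nested tray
- tray_small: small steel tray with upright black handle, 160 g +-30%; on edge in the rack's other slot. 68 mm square, 32 deep, walls 2. Origin: under its lower edge, below mid-handle; z up the handle, x from open mouth to closed bottom. Handle 28 wide (y), -9 to 9 in x, top at z 181; tray -9 (rim) to 23 in x. Hanging eye: slot through the handle along x, 13 wide, z 133 to 159
- small_eye (a point): middle of the upper edge of the small tray's eye, at mid-thickness of the handle, 22 mm below its top (grip the handle by its sides here); axes as the tray's. Home: 18 mm in front (-x) of the medium tray's, handle on handle, standing a push of 6 to 20 N along the rod. Trays begin to overlap at 32 mm: set the eye down on the rod before that, only 11 mm are free around a nested tray
- rack: white draining rack, 165 x 112 mm, with two slots side by side along its x, each between two steel wire hoops 55 mm high, 37 mm apart; its floor is 8 mm above the table. Which tray stands in which slot changes. Origin: underside, middle. Fixed
- beaker_50: small clear beaker, 48 mm wide, 58 mm high; origin under its middle; not to be disturbed
- amber_vial_1: amber vial, 38 mm wide, 99 mm high; origin under its middle; not to be disturbed
- petri_0: petri dish, 72 mm wide, 15 mm high; origin under its middle; not to be disturbed
- tube_bottle: slim clear bottle with a cap, 30 mm wide, 116 mm high; origin under its middle; not to be disturbed
Mind the look-alikes: they are no part of the job. Leave any green or turquoise look-alike of the tray_medium alone.

How it is judged:
By the outcome, as a careful person would: the job done as asked, in the order asked, and still so for the second after the job is handed in, with the robot touching nothing.
It also fails if it takes over 72 s, if anything falls off the work surface, if the arm or the gripper's body presses on something with over 40 N, if the wrist force passes 120 N, or if a joint passes its speed limit or range.

## Working session

There is one attempt and no reset: what is moved stays moved. The work goes in short steps, Python scripts to look and compute and a tool call to move; the robot and the scene stay as the last step left them, time stands still between calls to the robot, and variables do not carry over. Pictures are saved under pics/ and viewed, at most 10 in all, crops included, and the job is handed in when it is done.

Besides the shell and the picture viewer there is one more tool, called after "Call:" by a JSON object that holds its "op" and its "data", one argument or row to a line. apply_moves: Moves the arm, as the interface text tells. Its arguments: {"type":"object","properties":{"motion":{"type":"array","items":{"type":"array","items":{"type":"number"}}},"force":{"type":"number"}},"required":["motion"]}

```bash
mkdir -p pics; cat > h.py <<'E'
import numpy as np, cv2
from cell import r
def cam(n):
    i=r.camera_info(n); return np.array(i["mtx"]),np.array(i["R"]),np.array(i["t"])
def w(n,uv,d):
    K,R,t=cam(n); p=np.linalg.inv(K)@np.array([uv[0],uv[1],1.])*d
    return R.T@(p-t)
def proj(n,X):
    K,R,t=cam(n); c=K@(R@np.array(X)+t); return c[:2]/c[2]
def onz(n,uv,z):
    K,R,t=cam(n); c=-R.T@t; d=R.T@np.linalg.inv(K)@np.array([uv[0],uv[1],1.])
    return c+d*(z-c[2])/d[2]
def tri(a,b):
    A=[];
    for n,uv in (("side",a),("top",b)):
        K,R,t=cam(n); P=K@np.c_[R,t]
        A+= [uv[0]*P[2]-P[0],uv[1]*P[2]-P[1]]
    s=np.linalg.svd(np.array(A))[2][-1]; return s[:3]/s[3]
E
python3 - <<'E'
from h import *
np.set_printoptions(precision=3,suppress=True)
for n in("side","top"):
    p,d=r.read_camera(n); cv2.imwrite(f"pics/{n}0.png",p[:,:,::-1]); np.save(n+"d.npy",d); np.save(n+"p.npy",p)
    K,R,t=cam(n); print(n,-R.T@t,R[2],K[0,0])
    for l in("hook","hook_tip","tray_large","large_eye","tray_medium","medium_eye","tray_small","small_eye","rack"):
        print(l,[(np.round(o["uv"]),round(o["conf"],2)) for o in r.tip_of(n,l)])
print(r.read_state())
E
```

```text
side [ 1.124 -0.512  1.208] [-0.437  0.413 -0.799] 523.6952618204017
hook [(array([361., 195.]), 0.69)]
hook_tip [(array([361., 193.]), 0.65)]
tray_large [(array([367., 252.]), 0.91)]
large_eye [(array([377., 212.]), 0.65)]
tray_medium [(array([227., 306.]), 0.95), (array([319., 201.]), 0.87), (array([293., 233.]), 0.71), (array([375., 213.]), 0.22)]
medium_eye [(array([222., 270.]), 0.96), (array([317., 160.]), 0.95), (array([291., 190.]), 0.9)]
tray_small [(array([250., 323.]), 0.94)]
small_eye [(array([242., 288.]), 0.83)]
rack [(array([242., 318.]), 0.87)]
top [0.406 0.022 0.994] [ 0.195 -0.033 -0.98 ] 465.8711744116913
hook [(array([210., 230.]), 0.84)]
hook_tip [(array([210., 236.]), 0.72)]
tray_large [(array([238., 224.]), 0.75), (array([425., 252.]), 0.57), (array([361., 172.]), 0.54)]
large_eye [(array([220., 198.]), 0.56)]
tray_medium [(array([408., 294.]), 0.66), (array([206., 350.]), 0.65)]
medium_eye [(array([428., 293.]), 0.8), (array([182., 356.]), 0.59), (array([260., 333.]), 0.58)]
tray_small [(array([408., 261.]), 0.61)]
small_eye [(array([424., 247.]), 0.72)]
rack [(array([407., 274.]), 0.93)]
{'time': 1.0, 'q': array([-1.423,  0.158,  1.597,  0.   ,  1.386, -0.21 ]), 'joint_velocities': array([-0.001, -0.001, -0.   ,  0.001,  0.002,  0.003]), 'effort': array([ -0.002, -38.559, -32.236,   0.07 ,   0.031,  -0.   ]), 'tool_pos': array([ 0.201, -0.539,  0.405]), 'tcp_rot': array([ 3.142, -0.   ,  0.358]), 'force': array([ 0.823, -0.335, -0.425]), 'moment': array([0.013, 0.024, 0.036]), 'gripper_force': 0.0, 'grip_width': 0.09184944634752645}
```

View pics/side0.png

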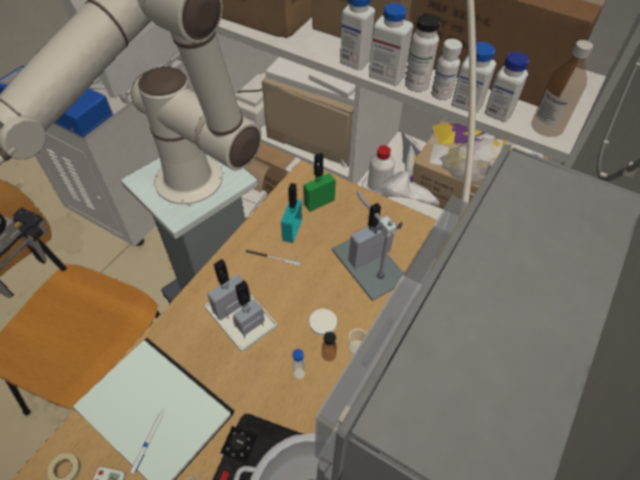

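View pics/top0.png

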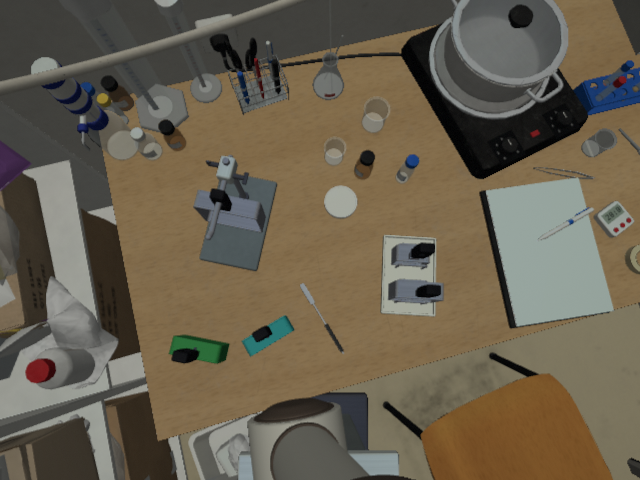

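The side picture shows the rack trays with handles at (222,272) and (242,292), the hanging tray at (372,235), and green/teal decoys at (319,190) and (291,220). In the top picture the medium tray is at (415,290), the small at (411,253), the rod's free end at about (209,236), and the clamp at (227,165).

```bash
python3 - <<'E'
from h import *
np.set_printoptions(precision=4,suppress=True)
for l,a,b in(("hook",(361,195),(210,230)),("tip",(361,193),(210,236)),("large_eye",(377,212),(220,198)),("med",(222,270),(428,293)),("small",(242,288),(424,247))):
    X=tri(a,b); print(l,X,proj("side",X),proj("top",X))
ims=[]
for n,(x,y,ww,hh) in(("top",(180,140,100,140)),("side",(330,180,100,140)),("top",(370,220,90,110)),("side",(195,250,90,110))):
    ims.append(cv2.resize(np.load(n+"p.npy")[y:y+hh,x:x+ww,::-1],(390,295) if hh==110 and 0 else (395,int(395*hh/ww)),interpolation=cv2.INTER_CUBIC))
a=np.hstack(ims[:2]); b=np.hstack(ims[2:])
cv2.imwrite("pics/c1.png",a); cv2.imwrite("pics/c2.png",b); print(a.shape,b.shape)
# clouds from depth: tray parts
for n in("top","side"):
    d=np.load(n+"d.npy"); K,R,t=cam(n); v,u=np.mgrid[:480,:640]
    P=(np.c_[u.ravel(),v.ravel(),np.ones(u.size)]@np.linalg.inv(K).T*d.reshape(-1,1)-t)@R
    np.save(n+"P.npy",P)
    for nm,c in(("rack",tri((242,318),(407,274))),("large",tri((377,212),(220,198)))):
        m=(np.abs(P[:,:2]-c[:2])<.13).all(1)&(d.ravel()>0)
        print(n,nm,c)
        for lo,hi in((.05,.09),(.11,.14),(.15,.17),(.17,.19),(.19,.22),(.22,.25),(.25,.28)):
            q=P[m&(P[:,2]>lo)&(P[:,2]<hi)]
            if len(q)>8:print(lo,len(q),q.mean(0),q.min(0),q.max(0))
E
```

```text
hook [0.5573 0.1844 0.2343] [361.092  194.9701] [210.1495 230.1059]
tip [0.55   0.1878 0.232 ] [359.8693 193.3512] [208.169  234.6732]
large_eye [0.6169 0.1755 0.2252] [375.8381 212.3906] [218.1974 196.6985]
med [ 0.4591 -0.1889  0.1707] [221.5991 269.9849] [427.4624 292.5942]
small [ 0.5381 -0.1862  0.1785] [242.8114 287.987 ] [425.0623 247.7795]
(553, 790, 3) (482, 790, 3)
top rack [ 0.5094 -0.1897  0.003 ]
0.05 633 [ 0.5212 -0.1759  0.0684] [ 0.4476 -0.2364  0.0501] [ 0.5682 -0.1427  0.0898]
0.11 72 [ 0.5113 -0.1805  0.1298] [ 0.4535 -0.1995  0.1102] [ 0.5456 -0.1723  0.14  ]
0.15 77 [ 0.493  -0.1824  0.1593] [ 0.4535 -0.2021  0.1504] [ 0.5471 -0.1722  0.1695]
0.17 207 [ 0.5242 -0.1839  0.1847] [ 0.4538 -0.2003  0.1702] [ 0.5475 -0.1722  0.19  ]
0.19 194 [ 0.4714 -0.1892  0.1996] [ 0.4537 -0.2034  0.19  ] [ 0.5448 -0.1742  0.2065]
top large [0.6169 0.1755 0.2252]
0.05 132 [0.6307 0.1722 0.0695] [0.5915 0.1119 0.0505] [0.6769 0.2347 0.0898]
0.11 95 [0.6318 0.1541 0.1245] [0.5928 0.1116 0.11  ] [0.6768 0.2353 0.1397]
0.15 862 [0.6199 0.1677 0.1596] [0.5933 0.1119 0.1503] [0.6712 0.2
[... 594 characters left out ...]
  0.17  ] [ 0.5451 -0.1734  0.19  ]
0.19 147 [ 0.4856 -0.1904  0.198 ] [ 0.4508 -0.204   0.1902] [ 0.5435 -0.1744  0.2094]
side large [0.6169 0.1755 0.2252]
0.05 346 [0.63   0.1541 0.0701] [0.5877 0.1113 0.0502] [0.6777 0.2309 0.09  ]
0.11 264 [0.6302 0.15   0.1249] [0.5886 0.1111 0.1101] [0.6781 0.2279 0.1399]
0.15 345 [0.6196 0.1453 0.1602] [0.5902 0.1119 0.1502] [0.6783 0.1949 0.1694]
0.17 54 [0.638  0.166  0.1815] [0.6044 0.1551 0.1705] [0.6774 0.1842 0.1898]
0.19 153 [0.6421 0.168  0.2076] [0.5723 0.1307 0.19  ] [0.6838 0.2023 0.2199]
0.22 488 [0.6351 0.1647 0.2332] [0.5414 0.1276 0.2201] [0.6912 0.2015 0.25  ]
0.25 15 [0.6302 0.1711 0.2509] [0.6102 0.1584 0.25  ] [0.6737 0.1837 0.2527]
```

View pics/c1.png

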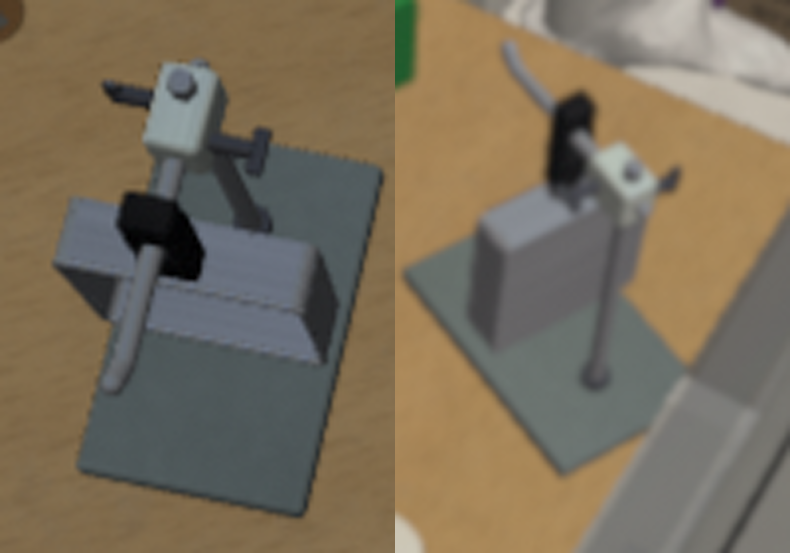

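View pics/c2.png

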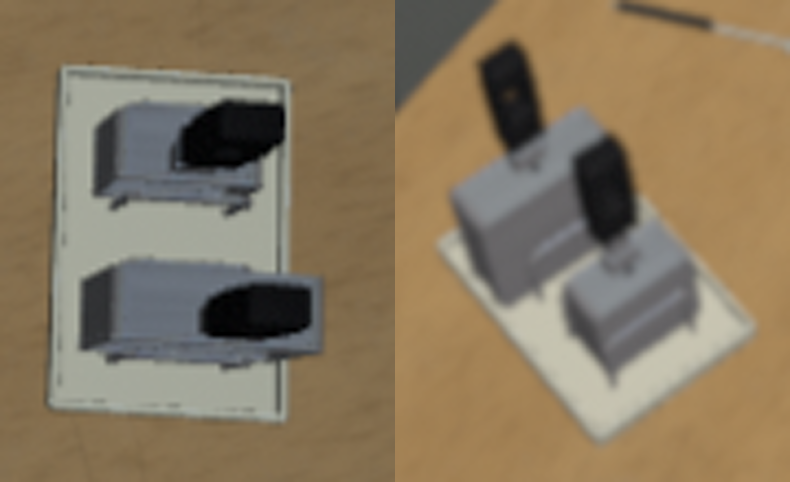

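```bash
python3 - <<'E'
from h import *
np.set_printoptions(precision=4,suppress=True)
PS={n:np.load(n+"P.npy") for n in("top","side")}
def fit(nm,c,rad,lo,hi):
    for n in PS:
        P=PS[n]; m=(np.linalg.norm(P[:,:2]-np.array(c),axis=1)<rad)&(P[:,2]>lo)&(P[:,2]<hi)
        q=P[m]
        if len(q)<6: print(nm,n,len(q)); continue
        rc=cv2.minAreaRect((q[:,:2]*1000).astype(np.float32))
        print(nm,n,len(q),"rect",np.round(rc[0],1),np.round(rc[1],1),round(rc[2],1),"mean",q.mean(0))
fit("medtop",(.46,-.19),.03,.197,.207)
fit("smtop",(.537,-.187),.03,.184,.195)
fit("medtray",(.46,-.19),.08,.098,.107)
fit("smtray",(.537,-.187),.06,.072,.081)
fit("medhandle",(.46,-.19),.03,.12,.197)
fit("smhandle",(.537,-.187),.03,.1,.184)
fit("larhandle",(.617,.175),.022,.235,.26)
fit("lartray",(.62,.17),.09,.155,.17)
# rod: robust line from points z>.2 ahead of handle
for n in PS:
    P=PS[n]; q=P[(P[:,2]>.195)&(P[:,2]<.26)&(P[:,0]>.53)&(P[:,0]<.71)&(P[:,1]>.13)&(P[:,1]<.24)]
    for lo in np.arange(.53,.71,.01):
        s=q[(q[:,0]>=lo)&(q[:,0]<lo+.01)]
        if len(s): print(n,round(lo,2),len(s),np.median(s,0),s[:,1].min(),s[:,1].max(),s[:,2].min(),s[:,2].max())
fit("dec",(.40,.1),.001,0,1)
E
```

```text
medtop top 160 rect [ 463.4 -190.6] [25.6 17.4] 89.7 mean [ 0.4629 -0.1902  0.2013]
medtop side 79 rect [ 460.7 -191.5] [24.6 19.5] 87.2 mean [ 0.4616 -0.1916  0.2024]
smtop top 157 rect [ 538.  -186.7] [27.3 18.5] 85.4 mean [ 0.5375 -0.1861  0.1884]
smtop side 89 rect [ 535.9 -187.6] [26.9 21.3] 82.4 mean [ 0.5362 -0.1883  0.1896]
medtray top 541 rect [ 469.5 -191.2] [93.4 33.7] 86.6 mean [ 0.4701 -0.1813  0.1018]
medtray side 361 rect [ 493.8 -192.6] [93.3 90.7] 86.9 mean [ 0.4691 -0.1974  0.1034]
smtray top 303 rect [ 544. -187.] [67.9 33.1] 85.6 mean [ 0.5426 -0.1763  0.0758]
smtray side 302 rect [ 519.9 -185.3] [68.4 77.8] 85.7 mean [ 0.5386 -0.189   0.0768]
medhandle top 126 rect [ 457.8 -186.2] [29.7 14.3] 49.3 mean [ 0.4609 -0.1821  0.1623]
medhandle side 200 rect [ 461.  -191.9] [23.3 26.3] 0.6 mean [ 0.4648 -0.1932  0.1613]
smhandle top 155 rect [ 532.2 -182.4] [31.4 14.3] 54.1 mean [ 0.5336 -0.1803  0.1507]
smhandle side 208 rect [ 536.8 -187.3] [28.6 17.6] 86.6 mean [ 0.54   -0.189   0.1473]
larhandle top 179 rect [616.8 174.3] [24.  18.6] 77.6 mean [0.6153 0.1735 0.2451]
[... 3217 characters left out ...]
ide 0.64 40 [0.647  0.1563 0.2323] 0.13028741690789186 0.1744803885326331 0.22048835831216215 0.24191741604958486
side 0.65 79 [0.655  0.1535 0.229 ] 0.13010734613286595 0.1781649553090633 0.211199267017028 0.24234317344726408
side 0.66 48 [0.6651 0.1533 0.2366] 0.14924080214809293 0.17482821428380235 0.204119098568202 0.250847685587895
side 0.67 95 [0.6763 0.157  0.2337] 0.148309809246664 0.2022792066910931 0.19589098737833424 0.2514777806146036
side 0.68 66 [0.682  0.1605 0.2259] 0.1483134659162453 0.1999917513082142 0.20576544960943421 0.24106268635020378
side 0.69 2 [0.6911 0.1591 0.224 ] 0.15860021491763776 0.15967540832326235 0.22151684723775886 0.22645084060099005
dec top 2
dec side 1
```

The crops show that both rack trays face the same way as the large one, mouth toward −x. The large tray's handle is about 20 mm short of the clamp. Rod axis: z≈0.220, yaw≈−0.20.

```bash
cat >> h.py <<'E'
from scipy.spatial.transform import Rotation as Ro
def go(x,y,z,yaw,show=True):
    s=r.read_state(); R=Ro.from_euler("xyz",s["tcp_rot"]); G=Ro.from_euler("xyz",[np.pi,0,yaw])
    d=R.inv().apply(np.array([x,y,z])-s["tool_pos"])*100; a=(R.inv()*G).as_rotvec()
    print("t",round(s["time"],2),"pos",np.round(s["tool_pos"],4),"rot",np.round(s["tcp_rot"],4),"F",np.round(s["force"],1),"w",round(s["grip_width"],4),"move",np.round(d,2),np.round(a,3))
E
python3 -c "
from h import *
go(.4628,-.1908,.425,-.06)"
```

```text
t 1.0 pos [ 0.2014 -0.5386  0.4047] rot [ 3.1415 -0.      0.3578] F [ 0.8 -0.3 -0.4] w 0.0918 move [ 36.67 -23.42  -2.03] [ 0.    -0.     0.418]
```

Call:
{"op": "apply_moves", "data": {
  "motion": [
    [0, 5, -3, -2, 0, 0, 0.14],
    [0, 10, -6.4, -2, 0, 0, 0.28],
    [0, 15, -9.6, -2, 0, 0, 0.418],
    [0, 20, -12.8, -2, 0, 0, 0.418],
    [0, 24, -15.3, -2.03, 0, 0, 0.418]
  ]
}}

```text
time: 1.5
tool_pos: [0.3507, -0.3393, 0.425]
tcp_rot: [3.141, -0.001, -0.061]
force: [1.2, 0.6, -0.3]
grip_width: 0.0918
gripper_force: 0.0
```

```bash
python3 -c "
from h import *
go(.4628,-.1908,.425,-.06)"
```

```text
t 1.5 pos [ 0.3507 -0.3393  0.425 ] rot [ 3.1411e+00 -5.0000e-04 -6.0900e-02] F [ 1.2  0.6 -0.3] w 0.0918 move [ 10.29 -15.5    0.  ] [ 0.    -0.001 -0.001]
```

Call:
{"op": "apply_moves", "data": {
  "motion": [
    [0, 2.7, -4.1, 0, 0, 0, 0],
    [0, 5.5, -8.3, 0, 0, 0, 0],
    [0, 8.2, -12.5, 0, 0, 0, 0],
    [0, 8.2, -12.5, 0, 0, 0, 0],
    [0, 8.2, -12.5, 0, 0, 0, 0]
  ]
}}

```text
time: 2.0
tool_pos: [0.4397, -0.2204, 0.4248]
tcp_rot: [3.141, 0.0, -0.057]
force: [0.2, -1.1, 0.3]
grip_width: 0.0922
gripper_force: 0.0
```

```bash
python3 -c "
from h import *
go(.4628,-.1908,.351,-.06)"
```

```text
t 2.0 pos [ 0.4397 -0.2204  0.4248] rot [ 3.1411e+00  2.0000e-04 -5.7400e-02] F [ 0.2 -1.1  0.3] w 0.0922 move [ 2.14 -3.09  7.38] [0.    0.    0.003]
```

Call:
{"op": "apply_moves", "data": {
  "motion": [
    [0, 2.1, -3.1, 0, 0, 0, 0],
    [0, 2.1, -3.1, 0, 0, 0, 0],
    [0, 2.1, -3.1, 2, 0, 0, 0],
    [0, 2.1, -3.1, 2, 0, 0, 0]
  ]
}}

```text
time: 2.4
tool_pos: [0.4609, -0.1926, 0.4025]
tcp_rot: [-3.14, 0.004, -0.062]
force: [0.2, -0.3, -0.2]
grip_width: 0.0921
gripper_force: 0.0
```

```bash
python3 -c "
from h import *
go(.4628,-.1908,.351,-.06)"
```

```text
t 2.4 pos [ 0.4609 -0.1926  0.4025] rot [-3.1396  0.0042 -0.062 ] F [ 0.2 -0.3 -0.2] w 0.0921 move [ 0.2  -0.18  5.15] [-0.002  0.004 -0.002]
```

Call:
{"op": "apply_moves", "data": {
  "motion": [
    [0, 0.1, -0.1, 2.5, 0, 0, 0],
    [0, 0.1, -0.1, 5, 0, 0, 0],
    [0, 0.1, -0.1, 5.1, 0, 0, 0],
    [0, 0.1, -0.1, 5.1, 0, 0, 0],
    [0, 0.1, -0.1, 5.1, 0, 0, 0]
  ]
}}

```text
time: 2.9
tool_pos: [0.4634, -0.1914, 0.3556]
tcp_rot: [3.14, -0.002, -0.061]
force: [0.0, -0.1, -0.2]
grip_width: 0.0919
gripper_force: 0.0
```

```bash
python3 -c "
from h import *
go(.4628,-.1908,.351,-.06)"
```

```text
t 2.9 pos [ 0.4634 -0.1914  0.3556] rot [ 3.1401e+00 -2.1000e-03 -6.1000e-02] F [ 0.  -0.1 -0.2] w 0.0919 move [-0.07 -0.06  0.46] [ 0.001 -0.002 -0.001]
```

Call:
{"op": "apply_moves", "data": {
  "motion": [
    [0, 0, 0, 0.4, 0, 0, 0],
    [0.5, 0, 0, 0.4, 0, 0, 0],
    [1, 0, 0, 0.4, 0, 0, 0],
    [1, 0, 0, 0.4, 0, 0, 0],
    [1, 0, 0, 0.4, 0, 0, 0]
  ],
  "force": 35
}}

```text
time: 3.4
tool_pos: [0.4633, -0.1906, 0.3499]
tcp_rot: [3.142, -0.0, -0.06]
force: [0.1, -0.5, -0.5]
grip_width: 0.0619
gripper_force: 0.0
```

Call:
{"op": "apply_moves", "data": {
  "motion": [
    [1, 0, 0, 0, 0, 0, 0],
    [1, 0, 0, 0, 0, 0, 0],
    [1, 0, 0, 0, 0, 0, 0],
    [1, 0, 0, 0, 0, 0, 0]
  ]
}}

```text
time: 3.8
tool_pos: [0.4632, -0.1906, 0.3498]
tcp_rot: [-3.142, 0.0, -0.06]
force: [0.4, -0.0, -0.2]
grip_width: 0.0304
gripper_force: 0.0
```

```bash
python3 -c "
from h import *
go(.4628,-.1908,.351,-.06)"
```

```text
t 3.8 pos [ 0.4632 -0.1906  0.3498] rot [-3.1416e+00  1.0000e-04 -6.0200e-02] F [ 0.4 -0.  -0.2] w 0.0304 move [-0.04  0.02 -0.12] [-0.  0. -0.]
```

Call:
{"op": "apply_moves", "data": {
  "motion": [
    [1, 0, 0, 0, 0, 0, 0],
    [1, 0, 0, 0, 0, 0, 0],
    [1, 0, 0, 0, 0, 0, 0],
    [1, 0, 0, 0, 0, 0, 0]
  ]
}}

```text
time: 4.2
tool_pos: [0.4632, -0.1906, 0.3497]
tcp_rot: [-3.142, 0.0, -0.06]
force: [-0.9, -1.1, -0.2]
grip_width: 0.0257
gripper_force: 35.0
```

Call:
{"op": "apply_moves", "data": {
  "motion": [
    [1, 0, 0, -2, 0, 0, 0],
    [1, 0, 0, -4, 0, 0, 0],
    [1, 0, 0, -6, 0, 0, 0],
    [1, 0, 0, -8, 0, 0, 0],
    [1, 0, 0, -8, 0, 0, 0]
  ]
}}

```text
time: 4.7
tool_pos: [0.4637, -0.1909, 0.4325]
tcp_rot: [3.139, -0.005, -0.06]
force: [-0.0, 0.2, -1.6]
grip_width: 0.0259
gripper_force: 35.0
```

```bash
python3 -c "
from h import *
go(.52,.192,.43,-.203)"
```

```text
t 4.7 pos [ 0.4637 -0.1909  0.4325] rot [ 3.1387 -0.0046 -0.0602] F [-0.   0.2 -1.6] w 0.0259 move [  3.31 -38.56   0.16] [ 0.003 -0.005  0.143]
```

Call:
{"op": "apply_moves", "data": {
  "motion": [
    [1, 0.2, -3, 0, 0, 0, 0],
    [1, 0.4, -7, 0, 0, 0, 0],
    [1, 0.7, -11, 0, 0, 0, 0],
    [1, 0.9, -15, 0, 0, 0, 0],
    [1, 1.1, -19, 0, 0, 0, 0]
  ]
}}

```text
time: 5.2
tool_pos: [0.4852, 0.0, 0.4282]
tcp_rot: [-3.141, 0.002, -0.061]
force: [1.5, -0.2, -1.2]
grip_width: 0.0256
gripper_force: 35.0
```

Call:
{"op": "apply_moves", "data": {
  "motion": [
    [1, 0.2, -4, 0, 0, 0, 0.03],
    [1, 0.5, -8, 0, 0, 0, 0.07],
    [1, 0.7, -12, 0, 0, 0, 0.11],
    [1, 1.0, -16, 0, 0, 0, 0.143],
    [1, 1.2, -19, 0, 0, 0, 0.143]
  ]
}}

```text
time: 5.7
tool_pos: [0.5086, 0.1896, 0.428]
tcp_rot: [3.141, 0.002, -0.203]
force: [-0.7, -1.1, -1.4]
grip_width: 0.0262
gripper_force: 35.0
```

Call:
{"op": "apply_moves", "data": {
  "motion": [
    [1, 0, 0, 0, 0, 0, 0],
    [1, 0, 0, 0, 0, 0, 0],
    [1, 0, 0, 0, 0, 0, 0]
  ]
}}

```text
time: 6.0
tool_pos: [0.5089, 0.1865, 0.4289]
tcp_rot: [3.141, 0.001, -0.204]
force: [-0.4, -1.3, -1.4]
grip_width: 0.026
gripper_force: 35.0
```

```bash
python3 - <<'E'
from h import *
go(.518,.1935,.408,-.203)
for n in("side","top"):
    p,d=r.read_camera(n); np.save(n+"p.npy",p); np.save(n+"d.npy",d)
    for l in("medium_eye","hook_tip","tray_medium"): print(n,l,[(np.round(o["uv"]),round(o["conf"],2)) for o in r.tip_of(n,l)])
S=np.load("sidep.npy"); T=np.load("topp.npy")
a=cv2.resize(T[140:320,130:300,::-1],(395,418),interpolation=3); b=cv2.resize(S[130:310,290:460,::-1],(395,418),interpolation=3)
cv2.imwrite("pics/a1.png",np.hstack([a,b]))
go(.518,.1935,.408,-.203)
E
```

```text
t 6.0 pos [0.5089 0.1865 0.4289] rot [ 3.1407e+00  1.3000e-03 -2.0410e-01] F [-0.4 -1.3 -1.4] w 0.026 move [ 0.75 -0.87  2.09] [ 0.001  0.001 -0.001]
side medium_eye [(array([346., 176.]), 0.91), (array([294., 191.]), 0.91), (array([320., 161.]), 0.86)]
side hook_tip [(array([359., 193.]), 0.49), (array([359., 196.]), 0.18)]
side tray_medium [(array([295., 234.]), 0.8), (array([317., 200.]), 0.76), (array([344., 220.]), 0.64)]
top medium_eye [(array([262., 332.]), 0.61)]
top hook_tip [(array([206., 236.]), 0.66), (array([406., 276.]), 0.41)]
top tray_medium [(array([267., 333.]), 0.85), (array([238., 221.]), 0.73), (array([227., 269.]), 0.7)]
t 6.4 pos [0.5091 0.187  0.4299] rot [-3.1416e+00 -1.0000e-04 -2.0380e-01] F [ 0.5 -0.8 -1.7] w 0.0259 move [ 0.74 -0.82  2.19] [-0.    -0.    -0.001]
```

View pics/a1.png

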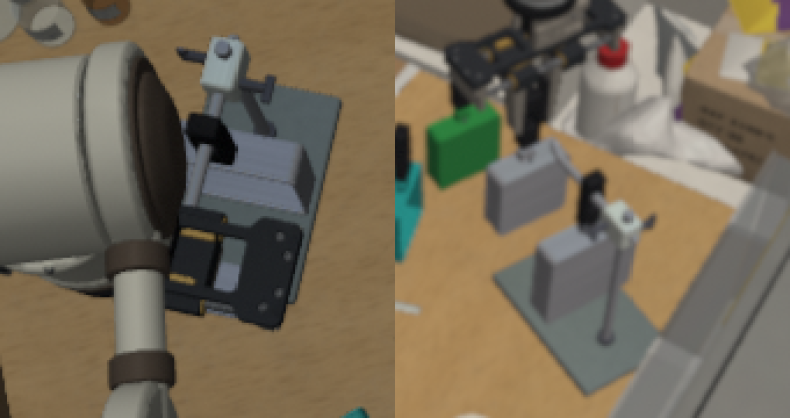

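The picture shows the medium tray held upright in front of the hook tip (side crop: tray at (525,185), tip at (553,147)). Next I'll compare the held tray's lateral position with the rod's in the same side camera.

```bash
cat >> h.py <<'E'
def cloud(n,d):
    K,R,t=cam(n); v,u=np.mgrid[:480,:640]
    P=(np.c_[u.ravel(),v.ravel(),np.ones(u.size)]@np.linalg.inv(K).T*d.reshape(-1,1)-t)@R
    return P[d.ravel()>0]
YAW=-.203
AX=np.array([np.cos(YAW),np.sin(YAW),0]); LA=np.array([-np.sin(YAW),np.cos(YAW),0]); O=np.array([.557,.1855,.22])
def sl(P): return np.c_[(P-O)@AX,(P-O)@LA,P[:,2]-.22]*1000
E
python3 - <<'E'
from h import *
np.set_printoptions(precision=1,suppress=True)
s=r.read_state(); print("tcp",sl(s["tool_pos"][None]))
Q=sl(cloud("side",np.load("sided.npy")))
Z=Q[(Q[:,2]>-160)&(abs(Q[:,1])<70)&(Q[:,0]>-90)&(Q[:,0]<10)]
for lo in range(-140,90,10):
    q=Z[(Z[:,2]>=lo)&(Z[:,2]<lo+10)&(Z[:,0]<-14)]
    if len(q): print(lo,len(q),q.min(0),np.median(q,0),q.max(0), np.percentile(q[:,1],[5,95]))
rod=Q[(Q[:,0]>2)&(Q[:,0]<40)&(abs(Q[:,1])<12)&(Q[:,2]>-12)&(Q[:,2]<15)]
for lo in range(2,40,6):
    q=rod[(rod[:,0]>=lo)&(rod[:,0]<lo+6)]; print("rod",lo,len(q),np.median(q,0),q[:,1].min(),q[:,1].max(),q[:,2].max())
h=Q[(Q[:,0]>42)&(Q[:,0]<80)&(abs(Q[:,1])<25)&(Q[:,2]>15)]
print("lh",len(h),h.min(0),h.max(0))
E
```

```text
tcp [[-47.2  -8.2 209.9]]
-140 12 [ -32.7  -39.9 -133.9] [ -31.   -15.  -131.5] [ -30.    38.2 -130.1] [-38.1  30.5]
-130 59 [ -64.4  -56.  -130. ] [ -29.7  -13.6 -124.3] [ -26.7   34.9 -120. ] [-55.6  28.3]
-120 82 [ -63.3  -57.5 -119.9] [ -29.5  -15.  -114.6] [ -26.5   38.6 -110.1] [-56.1  33.8]
-110 79 [ -59.4  -57.7 -109.7] [ -29.8  -24.6 -106.1] [ -25.7   38.  -100.5] [-56.1  31.8]
-100 86 [-62.9 -57.5 -99.9] [-30.1 -22.9 -95.3] [-25.5  38.1 -90. ] [-56.7  29.4]
-90 89 [-57.9 -57.3 -90. ] [-29.7 -22.4 -84.9] [-26.2  37.9 -80.2] [-56.2  34. ]
-80 77 [-62.6 -57.  -79.9] [-30.  -22.3 -75.4] [-26.7  38.3 -70. ] [-56.3  31.1]
-70 93 [-60.8 -56.6 -69.9] [-29.7 -18.7 -65.1] [-26.1  36.  -60.1] [-55.9  29.7]
-60 76 [-59.4 -56.8 -59.9] [-30.4 -24.5 -55.6] [-26.4  26.  -50. ] [-56.3  19.4]
-50 91 [-65.7 -57.1 -49.9] [-29.9 -27.4 -44.1] [-26.2  38.3 -40. ] [-56.1  23. ]
-40 283 [-63.4 -57.4 -40. ] [-43.1 -20.  -36.8] [-25.   36.6 -30.1] [-53.6  27.2]
-30 25 [-57.3 -25.7 -29.3] [-46.9 -12.6 -24.7] [-40.7  -1.1 -20. ] [-19.   -1.6]
-20 10 [-61.9 -19.5 -19.5] [-45.2  -7.1 -12.6] [-42.8   4.4 
[... 717 characters left out ...]
.9  79.9] [-38.8  16.3]
80 46 [-55.1 -40.3  80.1] [-41.1   5.4  84.7] [-36.7  21.3  89.8] [-39.6  16.7]
rod 2 10 [ 4.7 -1.1  7.3] -4.184057660729782 4.0165832521012605 11.297541389467842
rod 8 9 [10.7 -1.6  5.2] -4.578715606553045 6.025362260225952 7.115534407343748
rod 14 9 [18.  -0.9  6.4] -4.201525032351394 6.337879091570745 10.24472377383362
rod 20 7 [23.9 -2.3  8.4] -4.6866616497078635 1.19666548105127 10.097578387677302
rod 26 8 [30.3 -1.1  7.6] -4.72893478211177 2.635391523269249 9.650610106252872
rod 32 7 [35.  -1.3  5.7] -3.456505120907643 3.719309155541713 7.445401418907621
  return _methods._mean(a, axis=axis, dtype=dtype,
  ret = um.true_divide(
Traceback (most recent call last):
ValueError: zero-size array to reduction operation minimum which has no identity
```

Call:
{"op": "apply_moves", "data": {
  "motion": [
    [1, 0, -0.85, 0.7, 0, 0, 0],
    [1, 0, -0.85, 1.4, 0, 0, 0],
    [1, 0, -0.85, 2.15, 0, 0, 0],
    [1, 0, -0.85, 2.15, 0, 0, 0],
    [1, 0, -0.85, 2.15, 0, 0, 0]
  ]
}}

```text
time: 6.9
tool_pos: [0.5107, 0.1957, 0.4078]
tcp_rot: [3.141, 0.001, -0.203]
force: [-0.6, 0.9, -2.9]
grip_width: 0.0259
gripper_force: 35.0
```

```bash
cat >> h.py <<'E'
def st():
    s=r.read_state(); print("t",round(s["time"],2),"s,lat,z",np.round(sl(s["tool_pos"][None])[0],2),"rot",np.round(s["tcp_rot"],4),"F s,lat,z",np.round([s["force"]@AX,s["force"]@LA,s["force"][2]],2),"M",np.round(s["moment"],2),"w",round(s["grip_width"],4),s["gripper_force"])
E
python3 -c "
from h import *
st()"
```

```text
t 6.9 s,lat,z [-47.44   0.61 187.8 ] rot [ 3.1412e+00  9.0000e-04 -2.0320e-01] F s,lat,z [-0.73  0.73 -2.89] M [ 0.07 -0.   -0.01] w 0.0259 34.967827051877975
```

Call:
{"op": "apply_moves", "data": {
  "motion": [
    [1, 1, 0, 0, 0, 0, 0],
    [1, 2, 0, 0, 0, 0, 0],
    [1, 2.7, 0, 0, 0, 0, 0],
    [1, 3.4, 0, 0, 0, 0, 0],
    [1, 3.4, 0, 0, 0, 0, 0]
  ]
}}

```text
time: 7.4
tool_pos: [0.545, 0.1884, 0.4082]
tcp_rot: [3.142, -0.0, -0.204]
force: [-0.2, -0.5, -1.4]
grip_width: 0.0256
gripper_force: 35.0
```

```bash
python3 -c "
from h import *
st()"
```

```text
t 7.4 s,lat,z [-12.34   0.41 188.24] rot [ 3.1416e+00 -3.0000e-04 -2.0400e-01] F s,lat,z [-0.1  -0.49 -1.43] M [ 0.03  0.02 -0.  ] w 0.0256 34.96778950095177
```

Call:
{"op": "apply_moves", "data": {
  "motion": [
    [1, 0.8, 0, 0, 0, 0, 0],
    [1, 1.6, 0, 0, 0, 0, 0],
    [1, 2.5, 0, 0, 0, 0, 0],
    [1, 3.4, 0, 0, 0, 0, 0],
    [1, 3.4, 0, 0, 0, 0, 0]
  ]
}}

```text
time: 7.9
tool_pos: [0.5784, 0.1815, 0.4082]
tcp_rot: [3.142, -0.0, -0.204]
force: [0.0, 0.3, -2.0]
grip_width: 0.0258
gripper_force: 35.0
```

```bash
python3 - <<'E'
from h import *
st()
p,d=r.read_camera("side"); np.save("sided.npy",d)
cv2.imwrite("pics/b1.png",cv2.resize(p[140:310,300:460,::-1],(640,680))[:600])
np.set_printoptions(precision=1,suppress=True)
Q=sl(cloud("side",d))
Z=Q[(abs(Q[:,1])<70)&(Q[:,0]>-40)&(Q[:,0]<110)]
for lo in(-120,-100,-80,-60,-50,10,15,30):
    q=Z[(Z[:,2]>=lo)&(Z[:,2]<lo+10)&(abs(Z[:,1])<60)]
    print(lo,np.histogram(q[:,0],bins=np.arange(-20,100,5))[0])
E
```

```text
t 7.9 s,lat,z [ 21.77   0.41 188.21] rot [ 3.1416e+00 -4.0000e-04 -2.0380e-01] F s,lat,z [-0.03  0.3  -2.02] M [0.08 0.02 0.  ] w 0.0258 34.96778905391693
-120 [ 0  0  0  0  0  2  4  3  3  2  0  0  0  3  2  3  3  2  3 53  4  0  0]
-100 [ 0  0  0  0  0  2  2  2  4  3  0  0  0  2  3  3  3  1  5 58  1  0  0]
-80 [ 0  0  0  0  0  1  4  3  3  4  2  1  1  2  1  3  3  3  3 57  4  0  0]
-60 [ 0  0  0  0  0 13 19 27 31 29 28 23 16 25 27 31 26 26 34 31  5  0  0]
-50 [ 0  0  0  0  0  0  2  4 17  1  0  0  0  0  2  3  8  0  0  0  0  0  0]
10 [ 0  0  0  0  0  0  3  2  7 31  6  0  0  0  3  3 13 13  0  1  1  4 13]
15 [ 0  0  0  0  0  0  3  2 10 31  5  0  0  1  3  5  6 12  0  0  0  3 15]
30 [ 0  0  0  0  0  0  4  6 11 32 11  0  0  0  4  4  4  1  0  0  0  0  0]
```

View pics/b1.png

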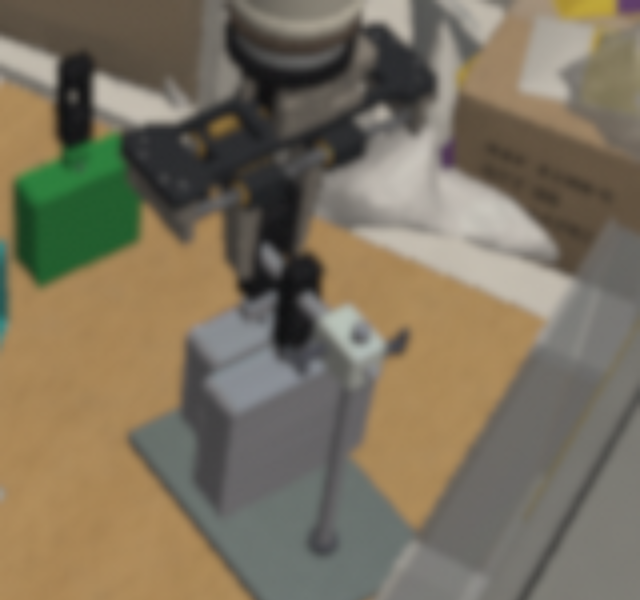

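The picture shows the medium tray over the rod, its tray just short of the large tray's mouth. Next I'll move 3 mm further and lower it.

Call:
{"op": "apply_moves", "data": {
  "motion": [
    [1, 0.3, 0, 0, 0, 0, 0],
    [1, 0.3, 0, 0.5, 0, 0, 0],
    [1, 0.3, 0, 1.0, 0, 0, 0],
    [1, 0.3, 0, 1.1, 0, 0, 0],
    [1, 0.3, 0, 1.1, 0, 0, 0]
  ]
}}

```text
time: 8.45
tool_pos: [0.58, 0.1814, 0.3967]
tcp_rot: [3.141, 0.001, -0.203]
force: [0.5, 0.2, -1.8]
grip_width: 0.0255
gripper_force: 35.0
```

```bash
python3 -c "
from h import *
st()"
```

```text
t 8.45 s,lat,z [ 23.38   0.62 176.68] rot [ 3.1413e+00  1.1000e-03 -2.0300e-01] F s,lat,z [ 0.5   0.29 -1.81] M [ 0.07  0.02 -0.02] w 0.0255 34.96780604124069
```

Call:
{"op": "apply_moves", "data": {
  "motion": [
    [1, 0.1, 0, 0.1, 0, 0, 0],
    [1, 0.1, 0, 0.2, 0, 0, 0],
    [1, 0.1, 0, 0.2, 0, 0, 0]
  ]
}}

```text
time: 8.75
tool_pos: [0.5813, 0.1811, 0.3952]
tcp_rot: [3.142, 0.0, -0.203]
force: [-0.1, -0.2, -2.0]
grip_width: 0.0256
gripper_force: 35.0
```

```bash
python3 -c "
from h import *
st()"
```

```text
t 8.75 s,lat,z [ 24.65   0.61 175.24] rot [ 3.1416e+00  1.0000e-04 -2.0320e-01] F s,lat,z [-0.02 -0.18 -1.97] M [ 0.09  0.01 -0.04] w 0.0256 34.967724680900574
```

Call:
{"op": "apply_moves", "data": {
  "motion": [
    [1, 0, 0, 0.1, 0, 0, 0],
    [1, 0, 0, 0.1, 0, 0, 0],
    [1, 0, 0, 0.1, 0, 0, 0]
  ]
}}

```text
time: 9.05
tool_pos: [0.5813, 0.1812, 0.3946]
tcp_rot: [-3.141, -0.0, -0.203]
force: [-0.6, -0.9, -0.9]
grip_width: 0.0258
gripper_force: 35.0
```

```bash
python3 -c "
from h import *
st()"
```

```text
t 9.05 s,lat,z [ 24.7    0.65 174.59] rot [-3.1414e+00 -5.0000e-04 -2.0320e-01] F s,lat,z [-0.36 -1.01 -0.86] M [0.06 0.05 0.03] w 0.0258 34.96787443757057
```

Call:
{"op": "apply_moves", "data": {
  "motion": [
    [0.5, 0, 0, 0, 0, 0, 0],
    [0.5, 0, 0, 0, 0, 0, 0],
    [0.5, -0.5, 0, 0, 0, 0, 0],
    [0.5, -0.5, 0, 0, 0, 0, 0],
    [0.5, -0.5, 0, 0, 0, 0, 0]
  ]
}}

```text
time: 9.55
tool_pos: [0.5762, 0.1822, 0.3944]
tcp_rot: [-3.142, -0.0, -0.203]
force: [0.2, -0.5, -1.5]
grip_width: 0.0464
gripper_force: 0.0
```

```bash
python3 - <<'E'
from h import *
st()
np.set_printoptions(precision=1,suppress=True)
p,d=r.read_camera("side"); Q=sl(cloud("side",d))
Z=Q[(Q[:,0]>-40)&(Q[:,0]<110)]
for lo in(-110,-90,-60,-50,10,15,25):
    q=Z[(Z[:,2]>=lo)&(Z[:,2]<lo+10)&(abs(Z[:,1])<(60 if lo<0 else 13))]
    print(lo,np.histogram(q[:,0],bins=np.arange(-20,100,4))[0])
m=Z[(Z[:,2]>-62)&(Z[:,2]<-45)&(abs(Z[:,1])<70)]
a=m[m[:,0]<38];b=m[m[:,0]>52]; print("med",np.percentile(a,[2,50,98],axis=0),"lar",np.percentile(b,[2,50,98],axis=0))
E
```

```text
t 9.55 s,lat,z [ 19.46   0.66 174.37] rot [-3.1416e+00 -1.0000e-04 -2.0310e-01] F s,lat,z [ 0.3  -0.41 -1.52] M [ 0.02  0.05 -0.04] w 0.0464 0.0
-110 [ 0  0  0  0  0  0  1  1  4  2  2  1  0  0  0  0  2  1  2  3  3  0  3  3
 56  3  0  0  0]
-90 [ 0  0  0  0  0  0  0  1  4  2  3  2  2  0  0  0  2  1  3  1  2  3  2  5
 58  2  0  0  0]
-60 [ 0  0  0  0  0  0  0  0  3  2  4  8  2  0  0  0 11 26 25 18 26 20 25 23
 25  2  0  0  0]
-50 [0 0 0 0 0 0 0 1 0 1 1 7 5 0 0 0 0 0 1 2 6 4 0 0 0 0 0 0 0]
10 [ 0  0  0  0  0  0  0  0  1  2  1  8 16  0  0  0  0  0  4  4  5 16  0  0
  0  0  0  7  9]
15 [ 0  0  0  0  0  0  0  1  0  2  3 10 14  0  0  0  0  1  4  3  5 16  0  0
  0  0  0  7 12]
25 [ 0  0  0  0  0  0  0  1  8 12 10 16  8  0  0  0  0 10 12  9 14 13  0  0
  0  0  0  0  0]
med [[ 13.3  -9.5 -61.3]
 [ 24.4  -5.2 -57.3]
 [ 28.8   7.  -47. ]] lar [[ 52.5 -58.6 -61.7]
 [ 67.1 -28.6 -58.1]
 [ 79.5  12.5 -51.3]]
```

Call:
{"op": "apply_moves", "data": {
  "motion": [
    [1, 0, 0, 0, 0, 0, 0],
    [1, 0, 0, 0, 0, 0, 0],
    [1, 0, 0, 0, 0, 0, 0],
    [1, 0, 0, 0, 0, 0, 0],
    [1, 0, 0, 0, 0, 0, 0]
  ],
  "force": 45
}}

```text
time: 10.1
tool_pos: [0.5764, 0.1821, 0.3943]
tcp_rot: [-3.142, -0.0, -0.203]
force: [0.0, 0.5, -0.5]
grip_width: 0.0258
gripper_force: 45.0
```

Call:
{"op": "apply_moves", "data": {
  "motion": [
    [1, 0.4, 0, 0, 0, 0, 0],
    [1, 0.8, 0, 0, 0, 0, 0],
    [1, 1.2, 0, 0, 0, 0, 0],
    [1, 1.6, 0, 0, 0, 0, 0],
    [1, 1.6, 0, 0, 0, 0, 0]
  ]
}}

```text
time: 10.6
tool_pos: [0.5927, 0.1787, 0.3943]
tcp_rot: [-3.141, -0.001, -0.204]
force: [0.1, -0.6, -0.5]
grip_width: 0.0257
gripper_force: 45.0
```

```bash
python3 -c "
from h import *
st()"
```

```text
t 10.6 s,lat,z [ 36.38   0.5  174.28] rot [-3.1414e+00 -1.1000e-03 -2.0360e-01] F s,lat,z [ 0.2  -0.58 -0.51] M [ 0.   -0.13 -0.04] w 0.0257 44.996932446956635
```

Call:
{"op": "apply_moves", "data": {
  "motion": [
    [1, 0.2, 0, 0, 0, 0, 0],
    [1, 0.4, 0, 0, 0, 0, 0],
    [1, 0.6, 0, 0, 0, 0, 0],
    [1, 0.8, 0, 0, 0, 0, 0]
  ]
}}

```text
time: 11.0
tool_pos: [0.5998, 0.1774, 0.3943]
tcp_rot: [3.142, 0.001, -0.203]
force: [-3.5, 1.4, 2.3]
grip_width: 0.0258
gripper_force: 45.0
```

```bash
python3 -c "
from h import *
st()"
```

```text
t 11.0 s,lat,z [ 43.52   0.73 174.27] rot [ 3.1416e+00  9.0000e-04 -2.0300e-01] F s,lat,z [-3.69  0.71  2.28] M [0.16 0.69 0.02] w 0.0258 44.997003972530365
```

Call:
{"op": "apply_moves", "data": {
  "motion": [
    [1, 0.2, 0, 0, 0, 0, 0],
    [1, 0.4, 0, 0, 0, 0, 0],
    [1, 0.6, 0, 0, 0, 0, 0],
    [1, 0.6, 0, 0, 0, 0, 0]
  ]
}}

```text
time: 11.4
tool_pos: [0.6061, 0.176, 0.3942]
tcp_rot: [-3.141, -0.001, -0.203]
force: [-2.3, 0.1, 0.4]
grip_width: 0.0258
gripper_force: 45.0
```

```bash
python3 -c "
from h import *
st()"
```

```text
t 11.4 s,lat,z [ 50.     0.58 174.24] rot [-3.1414e+00 -7.0000e-04 -2.0340e-01] F s,lat,z [-2.22 -0.4   0.44] M [0.17 0.46 0.02] w 0.0258 44.99685376882553
```

Call:
{"op": "apply_moves", "data": {
  "motion": [
    [1, 0.15, 0, 0, 0, 0, 0],
    [1, 0.3, 0, 0, 0, 0, 0],
    [1, 0.45, 0, 0, 0, 0, 0],
    [1, 0.6, 0, 0, 0, 0, 0]
  ]
}}

```text
time: 11.8
tool_pos: [0.6117, 0.1748, 0.3943]
tcp_rot: [3.142, 0.0, -0.203]
force: [-3.4, 0.9, 0.9]
grip_width: 0.0261
gripper_force: 45.0
```

Call:
{"op": "apply_moves", "data": {
  "motion": [
    [1, 0.1, 0, 0, 0, 0, 0],
    [1, 0.2, 0, 0, 0, 0, 0],
    [1, 0.3, 0, 0, 0, 0, 0],
    [1, 0.3, 0, 0, 0, 0, 0]
  ]
}}

```text
time: 12.2
tool_pos: [0.6147, 0.1742, 0.3942]
tcp_rot: [-3.142, -0.0, -0.203]
force: [-2.8, 1.1, 1.4]
grip_width: 0.0258
gripper_force: 45.0
```

```bash
python3 -c "
from h import *
st()"
```

```text
t 12.2 s,lat,z [ 58.81   0.56 174.24] rot [-3.1416e+00 -3.0000e-04 -2.0330e-01] F s,lat,z [-2.95  0.55  1.36] M [0.13 0.5  0.03] w 0.0258 44.99687612056732
```

Call:
{"op": "apply_moves", "data": {
  "motion": [
    [1, 0.1, 0, 0, 0, 0, 0],
    [1, 0.2, 0, 0, 0, 0, 0],
    [1, 0.2, 0, 0, 0, 0, 0]
  ]
}}

```text
time: 12.5
tool_pos: [0.6166, 0.1739, 0.3943]
tcp_rot: [3.142, 0.0, -0.203]
force: [-4.4, 0.3, 1.2]
grip_width: 0.0259
gripper_force: 45.0
```

Call:
{"op": "apply_moves", "data": {
  "motion": [
    [1, 0.1, 0, 0, 0, 0, 0],
    [1, 0.2, 0, 0, 0, 0, 0],
    [1, 0.2, 0, 0, 0, 0, 0]
  ]
}}

```text
time: 12.8
tool_pos: [0.6174, 0.1738, 0.3943]
tcp_rot: [3.141, 0.005, -0.203]
force: [-12.0, 1.0, 5.4]
grip_width: 0.0257
gripper_force: 45.0
```

```bash
python3 -c "
from h import *
st()"
```

```text
t 12.8 s,lat,z [ 61.55   0.74 174.32] rot [ 3.1407  0.005  -0.2028] F s,lat,z [-11.97  -1.41   5.38] M [ 0.19  1.84 -0.  ] w 0.0257 44.996812641620636
```

Call:
{"op": "apply_moves", "data": {
  "motion": [
    [1, 0, 0, 0, 0, 0, 0],
    [0.4, 0, 0, 0, 0, 0, 0],
    [0.4, 0, 0, 0, 0, 0, 0],
    [0.4, 0, 0, 0, 0, 0, 0],
    [0.4, 0, 0, 0, 0, 0, 0]
  ]
}}

```text
time: 13.3
tool_pos: [0.6188, 0.1733, 0.3944]
tcp_rot: [-3.142, -0.001, -0.203]
force: [1.1, -0.8, -0.8]
grip_width: 0.0544
gripper_force: 0.0
```

Call:
{"op": "apply_moves", "data": {
  "motion": [
    [0, 0, 0, -1.5, 0, 0, 0],
    [0, 0, 0, -4, 0, 0, 0],
    [0, 0, 0, -6.5, 0, 0, 0],
    [0, 0, 0, -8, 0, 0, 0],
    [0, 0, 0, -8, 0, 0, 0]
  ]
}}

```text
time: 13.8
tool_pos: [0.6189, 0.1735, 0.4782]
tcp_rot: [-3.14, -0.006, -0.203]
force: [0.8, 0.2, 0.8]
grip_width: 0.0915
gripper_force: 0.0
```

```bash
python3 - <<'E'
from h import *
st(); go(.536,-.187,.425,-.078)
np.set_printoptions(precision=1,suppress=True)
p,d=r.read_camera("side"); Q=sl(cloud("side",d))
cv2.imwrite("pics/m1.png",cv2.resize(p[150:310,310:470,::-1],(600,600)))
for lo in(-110,-90,10,15,25):
    q=Q[(Q[:,2]>=lo)&(Q[:,2]<lo+10)&(abs(Q[:,1])<(60 if lo<0 else 13))]
    print(lo,np.histogram(q[:,0],bins=np.arange(30,120,4))[0])
E
```

```text
t 13.8 s,lat,z [ 63.01   0.69 258.16] rot [-3.1398 -0.0062 -0.2033] F s,lat,z [0.71 0.35 0.82] M [ 0.04  0.03 -0.  ] w 0.0915 0.0
t 13.8 pos [0.6189 0.1735 0.4782] rot [-3.1398 -0.0062 -0.2033] F [0.8 0.2 0.8] w 0.0915 move [-0.87 36.99  5.24] [-0.001 -0.006 -0.125]
-110 [ 0  0  0  0  0  1  0  0  0  0  3  2  2  3  2  1  2 51 19  0  1  1]
-90 [ 0  0  0  0  0  2  0  0  0  2  0  2  2  2  2  1  3 56 16  0  2  2]
10 [ 0  0  0  0  0  0  4  2  0  3  4  2  3  3 10 11 12 15  9  9  6  6]
15 [ 0  0  0  0  0  0  2  0  4  4  6  2  4  4 17 13 11 14 11 10  6  6]
25 [ 0  0  0  0  0  3 14 12 12 17  8 12 10 14 15  0  0  0  0  0  4  8]
```

View pics/m1.png

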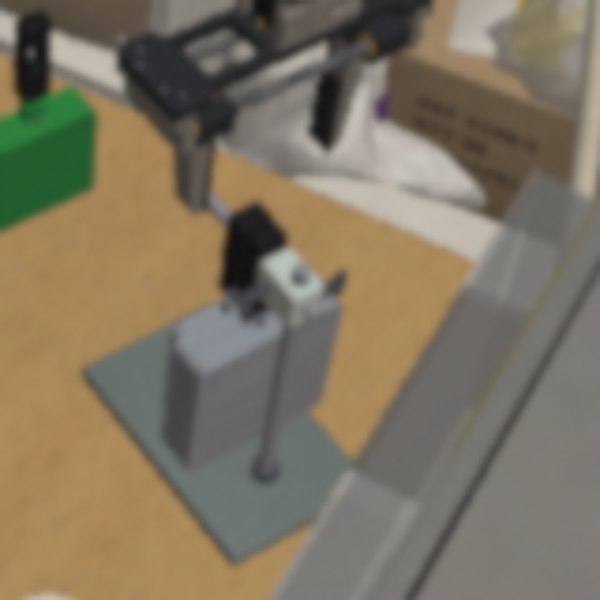

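The picture shows the medium tray nested in the large one, with the handle stack continuous to the clamp (about 36 mm). The small tray is next.

Call:
{"op": "apply_moves", "data": {
  "motion": [
    [0, -0.1, 4, 0, 0, 0, 0],
    [0, -0.2, 8, 0, 0, 0, 0],
    [0, -0.4, 12, 0, 0, 0, 0],
    [0, -0.5, 16, 0, 0, 0, 0],
    [0, -0.6, 20, 0, 0, 0, 0]
  ]
}}

```text
time: 14.35
tool_pos: [0.5714, -0.0225, 0.4724]
tcp_rot: [-3.141, 0.003, -0.203]
force: [1.7, -0.4, 0.5]
grip_width: 0.092
gripper_force: 0.0
```

Call:
{"op": "apply_moves", "data": {
  "motion": [
    [0, -0.1, 4, 0.5, 0, 0, -0.04],
    [0, -0.2, 8, 1.5, 0, 0, -0.08],
    [0, -0.3, 12, 3, 0, 0, -0.125],
    [0, -0.5, 16.5, 4, 0, 0, -0.125],
    [0, -0.5, 16.5, 4, 0, 0, -0.125]
  ]
}}

```text
time: 14.85
tool_pos: [0.5322, -0.1857, 0.4305]
tcp_rot: [-3.141, 0.006, -0.084]
force: [0.5, -0.2, -0.5]
grip_width: 0.0921
gripper_force: 0.0
```

```bash
python3 -c "
from h import *
go(.534,-.1866,.3375,-.078)"
```

```text
t 14.85 pos [ 0.5322 -0.1857  0.4305] rot [-3.1405  0.0061 -0.0842] F [ 0.5 -0.2 -0.5] w 0.0921 move [0.24 0.08 9.3 ] [-0.001  0.006 -0.006]
```

Call:
{"op": "apply_moves", "data": {
  "motion": [
    [0, 0.1, 0, 2, 0, 0, 0],
    [0, 0.1, 0, 4, 0, 0, 0],
    [0, 0.1, 0, 6, 0, 0, 0],
    [0, 0.1, 0, 8, 0, 0, 0],
    [0, 0.1, 0, 8, 0, 0, 0]
  ]
}}

```text
time: 15.35
tool_pos: [0.534, -0.1804, 0.3501]
tcp_rot: [-3.138, 0.007, -0.078]
force: [-1.3, -0.2, 0.2]
grip_width: 0.092
gripper_force: 0.0
```

```bash
python3 -c "
from h import *
go(.534,-.1866,.3375,-.078)"
```

```text
t 15.35 pos [ 0.534  -0.1804  0.3501] rot [-3.1377  0.0072 -0.0776] F [-1.3 -0.2  0.2] w 0.092 move [0.06 0.62 1.26] [-0.004  0.007  0.   ]
```

Call:
{"op": "apply_moves", "data": {
  "motion": [
    [0, 0, 0.6, 0.4, 0, 0, 0],
    [0, 0, 0.6, 0.8, 0, 0, 0],
    [0, 0, 0.6, 1.2, 0, 0, 0],
    [0, 0, 0.6, 1.2, 0, 0, 0],
    [0, 0, 0.6, 1.2, 0, 0, 0]
  ]
}}

```text
time: 15.85
tool_pos: [0.5347, -0.1879, 0.3426]
tcp_rot: [3.141, -0.0, -0.078]
force: [0.1, 0.1, 0.1]
grip_width: 0.0921
gripper_force: 0.0
```

```bash
python3 - <<'E'
from h import *
go(.534,-.1866,.3375,-.078)
np.set_printoptions(precision=1,suppress=True)
p,d=r.read_camera("side"); P=cloud("side",d)*1000
h=P[(abs(P[:,0]-536)<40)&(abs(P[:,1]+187)<18)&(P[:,2]>120)&(P[:,2]<195)]
print(np.histogram(h[:,0],bins=np.arange(500,570,3)),np.percentile(h,[2,50,98],axis=0))
print(np.histogram(h[:,1],bins=np.arange(-206,-166,2)))
E
```

```text
t 15.85 pos [ 0.5347 -0.1879  0.3426] rot [ 3.1415e+00 -4.0000e-04 -7.8200e-02] F [0.1 0.1 0.1] w 0.0921 move [-0.08 -0.12  0.51] [ 0. -0. -0.]
(array([  0,   0,   0,   0,   0,   0,   0,   0,   7,  18,  32,  28,  24,
        68, 100,   5,   0,   0,   0,   0,   0,   0,   0]), array([500, 503, 506, 509, 512, 515, 518, 521, 524, 527, 530, 533, 536,
       539, 542, 545, 548, 551, 554, 557, 560, 563, 566, 569])) [[ 526.7 -200.6  121.6]
 [ 541.1 -188.6  165.4]
 [ 544.9 -174.6  193.2]]
(array([ 0,  1, 25, 37, 22, 17, 15, 15, 13, 18, 19, 13, 31, 20, 13, 20,  3,
        0,  0]), array([-206, -204, -202, -200, -198, -196, -194, -192, -190, -188, -186,
       -184, -182, -180, -178, -176, -174, -172, -170, -168]))
```

Call:
{"op": "apply_moves", "data": {
  "motion": [
    [0.2, 0, -0.1, 0.5, 0, 0, 0],
    [0.4, 0, -0.1, 0.5, 0, 0, 0],
    [1, 0, -0.1, 0.5, 0, 0, 0],
    [1, 0, -0.1, 0.5, 0, 0, 0],
    [1, 0, -0.1, 0.5, 0, 0, 0]
  ],
  "force": 35
}}

```text
time: 16.4
tool_pos: [0.5347, -0.1869, 0.3374]
tcp_rot: [3.142, -0.0, -0.078]
force: [0.2, -0.3, 0.0]
grip_width: 0.0542
gripper_force: 0.0
```

Call:
{"op": "apply_moves", "data": {
  "motion": [
    [1, 0, 0, 0, 0, 0, 0],
    [1, 0, 0, 0, 0, 0, 0],
    [1, 0, 0, 0, 0, 0, 0],
    [1, 0, 0, 0, 0, 0, 0],
    [1, 0, 0, 0, 0, 0, 0]
  ]
}}

```text
time: 16.9
tool_pos: [0.5347, -0.1869, 0.3373]
tcp_rot: [3.142, -0.0, -0.078]
force: [-0.6, 0.5, 0.7]
grip_width: 0.0276
gripper_force: 34.9
```

Call:
{"op": "apply_moves", "data": {
  "motion": [
    [1, 0, 0, 0, 0, 0, 0],
    [1, 0, 0, 0, 0, 0, 0]
  ]
}}

```text
time: 17.1
tool_pos: [0.5347, -0.1869, 0.3373]
tcp_rot: [3.142, -0.0, -0.078]
force: [-0.1, 0.2, 0.0]
grip_width: 0.0279
gripper_force: 34.9
```

```bash
python3 -c "
from h import *
go(.534,-.1866,.3375,-.078);st()"
```

```text
t 17.1 pos [ 0.5347 -0.1869  0.3373] rot [ 3.1416 -0.     -0.0782] F [-0.1  0.2  0. ] w 0.0279 move [-0.07 -0.02 -0.02] [ 0. -0. -0.]
t 17.1 s,lat,z [  53.19 -369.26  117.31] rot [ 3.1416 -0.     -0.0782] F s,lat,z [-0.12  0.2   0.01] M [ 0.02 -0.04  0.  ] w 0.0279 34.90995615720749
```

Call:
{"op": "apply_moves", "data": {
  "motion": [
    [1, 0, 0, -2, 0, 0, 0],
    [1, 0, 0, -4.5, 0, 0, 0],
    [1, 0, 0, -7, 0, 0, 0],
    [1, 0, 0, -9.3, 0, 0, 0],
    [1, 0, 0, -9.3, 0, 0, 0]
  ]
}}

```text
time: 17.6
tool_pos: [0.5353, -0.1872, 0.4339]
tcp_rot: [3.139, -0.006, -0.078]
force: [0.7, 0.2, -0.9]
grip_width: 0.0279
gripper_force: 34.9
```

```bash
python3 -c "
from h import *
go(.507,.1965,.43,-.203)"
```

```text
t 17.6 pos [ 0.5353 -0.1872  0.4339] rot [ 3.1386 -0.0061 -0.0781] F [ 0.7  0.2 -0.9] w 0.0279 move [ -5.82 -38.03   0.24] [ 0.003 -0.006  0.125]
```

Call:
{"op": "apply_moves", "data": {
  "motion": [
    [1, -0.5, -3, 0, 0, 0, 0],
    [1, -1.1, -7, 0, 0, 0, 0],
    [1, -1.7, -11, 0, 0, 0, 0],
    [1, -2.3, -15, 0, 0, 0, 0],
    [1, -2.9, -19, 0, 0, 0, 0]
  ]
}}

```text
time: 18.1
tool_pos: [0.5199, 0.0064, 0.4284]
tcp_rot: [-3.141, 0.002, -0.079]
force: [0.3, -0.2, -1.0]
grip_width: 0.0278
gripper_force: 34.9
```

Call:
{"op": "apply_moves", "data": {
  "motion": [
    [1, -0.7, -4, 0, 0, 0, 0.03],
    [1, -1.3, -8, 0, 0, 0, 0.07],
    [1, -1.9, -12, 0, 0, 0, 0.1],
    [1, -2.5, -16, 0, 0, 0, 0.125],
    [1, -2.9, -19, 0, 0, 0, 0.125]
  ]
}}

```text
time: 18.6
tool_pos: [0.5056, 0.1987, 0.4283]
tcp_rot: [3.141, 0.003, -0.202]
force: [0.8, -1.1, -1.9]
grip_width: 0.0276
gripper_force: 34.9
```

Call:
{"op": "apply_moves", "data": {
  "motion": [
    [1, 0, 0, 0, 0, 0, 0],
    [1, 0, 0, 0, 0, 0, 0],
    [1, 0, 0, 0, 0, 0, 0]
  ]
}}

```text
time: 18.9
tool_pos: [0.5065, 0.1956, 0.4293]
tcp_rot: [3.141, 0.001, -0.204]
force: [-0.6, -0.5, -1.0]
grip_width: 0.0277
gripper_force: 34.9
```

```bash
python3 - <<'E'
from h import *
st()
np.set_printoptions(precision=1,suppress=True)
p,d=r.read_camera("side"); Q=sl(cloud("side",d)); t=sl(r.read_state()["tool_pos"][None])[0]
Z=Q[(abs(Q[:,1]-t[1])<60)&(abs(Q[:,0]-t[0])<35)&(Q[:,2]>-150)&(Q[:,2]<30)]-t
for lo,hi in((-328,-312),(-310,-290),(-285,-278),(-190,-170),(-170,-150)):
    q=Z[(Z[:,2]>lo)&(Z[:,2]<hi)]
    if len(q): print(lo,len(q),np.percentile(q,[2,50,98],axis=0))
st()
E
```

```text
t 18.9 s,lat,z [-51.46  -0.24 209.31] rot [ 3.1406e+00  1.3000e-03 -2.0420e-01] F s,lat,z [-0.5  -0.58 -0.99] M [ 0.01 -0.01 -0.  ] w 0.0277 34.90987792611122
-328 83 [[  -9.   -34.3 -326.4]
 [  20.5  -10.2 -319.1]
 [  23.    33.  -312.3]]
-310 130 [[ -11.   -35.  -309.5]
 [  20.6  -11.1 -299.4]
 [  24.5   32.  -290.3]]
-285 45 [[  -6.5  -34.3 -284.8]
 [  20.2  -10.  -281.5]
 [  22.9   33.2 -278.4]]
-190 41 [[  -5.3  -26.  -189. ]
 [   6.2    6.2 -184.2]
 [   9.7   24.3 -179.9]]
t 18.95 s,lat,z [-51.3  -0.4 209.6] rot [ 3.1  0.  -0.2] F s,lat,z [-0.1  0.1 -1.5] M [0.1 0.  0. ] w 0.0276 34.90985468029976
```

Call:
{"op": "apply_moves", "data": {
  "motion": [
    [1, 0, -0.1, 0.7, 0, 0, 0],
    [1, 0, -0.1, 1.4, 0, 0, 0],
    [1, 0, -0.1, 2.1, 0, 0, 0],
    [1, 0, -0.1, 2.1, 0, 0, 0],
    [1, 0, -0.1, 2.1, 0, 0, 0]
  ]
}}

```text
time: 19.45
tool_pos: [0.5067, 0.1974, 0.4089]
tcp_rot: [3.141, 0.001, -0.203]
force: [-0.5, -0.4, -1.2]
grip_width: 0.0277
gripper_force: 34.9
```

```bash
python3 -c "
from h import *
st()"
```

```text
t 19.45 s,lat,z [-51.67   1.5  188.93] rot [ 3.1414e+00  6.0000e-04 -2.0330e-01] F s,lat,z [-0.41 -0.54 -1.22] M [-0.02  0.    0.02] w 0.0277 34.90991681814194
```

Call:
{"op": "apply_moves", "data": {
  "motion": [
    [1, 0.7, 0.09, 0.05, 0, 0, 0],
    [1, 1.5, 0.09, 0.05, 0, 0, 0],
    [1, 2.3, 0.09, 0.05, 0, 0, 0],
    [1, 3.0, 0.09, 0.05, 0, 0, 0],
    [1, 3.0, 0.09, 0.05, 0, 0, 0]
  ]
}}

```text
time: 19.95
tool_pos: [0.5369, 0.1902, 0.4088]
tcp_rot: [-3.142, -0.0, -0.204]
force: [0.3, 0.3, -1.7]
grip_width: 0.0278
gripper_force: 34.9
```

```bash
python3 -c "
from h import *
st()"
```

```text
t 19.95 s,lat,z [-20.63   0.54 188.79] rot [-3.1416e+00 -4.0000e-04 -2.0390e-01] F s,lat,z [ 0.25  0.34 -1.66] M [ 0.07  0.06 -0.  ] w 0.0278 34.909888207912445
```

Call:
{"op": "apply_moves", "data": {
  "motion": [
    [1, 0.6, 0, 0.05, 0, 0, 0],
    [1, 1.2, 0, 0.05, 0, 0, 0],
    [1, 1.8, 0, 0.05, 0, 0, 0],
    [1, 1.8, 0, 0.05, 0, 0, 0]
  ]
}}

```text
time: 20.35
tool_pos: [0.5542, 0.1867, 0.4083]
tcp_rot: [3.142, -0.0, -0.204]
force: [0.6, -0.5, -1.1]
grip_width: 0.0276
gripper_force: 34.9
```

```bash
python3 -c "
from h import *
st()"
```

```text
t 20.35 s,lat,z [ -2.98   0.58 188.26] rot [ 3.1416e+00 -3.0000e-04 -2.0360e-01] F s,lat,z [ 0.67 -0.39 -1.09] M [0.03 0.02 0.03] w 0.0276 34.90991994738579
```

Call:
{"op": "apply_moves", "data": {
  "motion": [
    [1, 0.6, 0, 0, 0, 0, 0],
    [1, 1.2, 0, 0, 0, 0, 0],
    [1, 2.0, 0, 0, 0, 0, 0],
    [1, 2.0, 0, 0, 0, 0, 0],
    [1, 2.0, 0, 0, 0, 0, 0]
  ]
}}

```text
time: 20.85
tool_pos: [0.5733, 0.1828, 0.4082]
tcp_rot: [3.142, 0.0, -0.203]
force: [-0.4, 0.3, -1.3]
grip_width: 0.0274
gripper_force: 34.9
```

```bash
python3 -c "
from h import *
st()"
```

```text
t 20.85 s,lat,z [ 16.53   0.66 188.18] rot [ 3.1415e+00  3.0000e-04 -2.0330e-01] F s,lat,z [-0.44  0.24 -1.25] M [0.05 0.01 0.01] w 0.0274 34.909862726926804
```

Call:
{"op": "apply_moves", "data": {
  "motion": [
    [1, 0.3, 0, 0, 0, 0, 0],
    [1, 0.3, 0, 0.5, 0, 0, 0],
    [1, 0.3, 0, 1.0, 0, 0, 0],
    [1, 0.3, 0, 1.2, 0, 0, 0],
    [1, 0.3, 0, 1.2, 0, 0, 0]
  ]
}}

```text
time: 21.35
tool_pos: [0.5759, 0.1823, 0.3957]
tcp_rot: [3.141, 0.001, -0.203]
force: [0.1, -1.1, -0.9]
grip_width: 0.0281
gripper_force: 34.9
```

Call:
{"op": "apply_moves", "data": {
  "motion": [
    [1, 0, 0, 0.1, 0, 0, 0],
    [1, 0, 0, 0.1, 0, 0, 0],
    [1, 0, 0, 0.1, 0, 0, 0]
  ]
}}

```text
time: 21.65
tool_pos: [0.5761, 0.1823, 0.3954]
tcp_rot: [-3.142, -0.0, -0.203]
force: [-0.0, -0.1, -1.0]
grip_width: 0.0279
gripper_force: 34.9
```

```bash
python3 -c "
from h import *
st()"
```

```text
t 21.65 s,lat,z [ 19.34   0.69 175.36] rot [-3.1416e+00 -1.0000e-04 -2.0320e-01] F s,lat,z [ 0.   -0.1  -0.96] M [ 0.08  0.01 -0.03] w 0.0279 34.90995794534683
```

Call:
{"op": "apply_moves", "data": {
  "motion": [
    [0.5, 0, 0, 0.04, 0, 0, 0],
    [0.5, 0, 0, 0.04, 0, 0, 0],
    [0.5, 0, 0, 0.04, 0, 0, 0],
    [1, 0, 0, 0.04, 0, 0, 0],
    [1, 0, 0, 0.04, 0, 0, 0]
  ],
  "force": 45
}}

```text
time: 22.15
tool_pos: [0.5761, 0.1823, 0.395]
tcp_rot: [-3.142, -0.0, -0.203]
force: [0.1, 0.2, 0.1]
grip_width: 0.0321
gripper_force: 0.0
```

Call:
{"op": "apply_moves", "data": {
  "motion": [
    [1, 0, 0, 0, 0, 0, 0],
    [1, 0, 0, 0, 0, 0, 0],
    [1, 0, 0, 0, 0, 0, 0]
  ]
}}

```text
time: 22.45
tool_pos: [0.5761, 0.1823, 0.3949]
tcp_rot: [-3.142, -0.0, -0.203]
force: [-0.1, 0.5, 0.3]
grip_width: 0.0279
gripper_force: 44.9
```

```bash
python3 - <<'E'
from h import *
st()
p,d=r.read_camera("side"); Q=sl(cloud("side",d))
for lo in(-110,-70,25):
    q=Q[(Q[:,2]>=lo)&(Q[:,2]<lo+10)&(abs(Q[:,1])<(60 if lo<0 else 13))]
    print(lo,np.histogram(q[:,0],bins=np.arange(0,120,4))[0])
E
```

```text
t 22.45 s,lat,z [ 19.35   0.7  174.94] rot [-3.1416e+00 -1.0000e-04 -2.0320e-01] F s,lat,z [-0.17  0.46  0.34] M [ 0.    0.01 -0.  ] w 0.0279 44.90872263908386
-110 [ 0  0  1  4  2  3  2  3  1  0  0  0  0  1  0  0  0  2  1  1  3  2  2  4
 12 57  1  1  2]
-70 [ 0  0  0  0  4 11  2  0  0  0  0  0  1  9  5  2  4  7  8  6 11 11 11 22
 17 71  2  0  1]
25 [ 0  0  0  5 10 13 10  5  0  0  0  0  0  5 14  8 17 14 13 13 14 15  4  0
  0  0  0  1  4]
```

Call:
{"op": "apply_moves", "data": {
  "motion": [
    [1, 0.4, 0, 0, 0, 0, 0],
    [1, 0.8, 0, 0, 0, 0, 0],
    [1, 1.2, 0, 0, 0, 0, 0],
    [1, 1.6, 0, 0, 0, 0, 0],
    [1, 1.6, 0, 0, 0, 0, 0]
  ]
}}

```text
time: 23.0
tool_pos: [0.5924, 0.1788, 0.395]
tcp_rot: [-3.141, -0.001, -0.204]
force: [1.2, 1.0, 0.4]
grip_width: 0.0274
gripper_force: 44.9
```

Call:
{"op": "apply_moves", "data": {
  "motion": [
    [1, 0.15, 0, 0, 0, 0, 0],
    [1, 0.3, 0, 0, 0, 0, 0],
    [1, 0.45, 0, 0, 0, 0, 0],
    [1, 0.45, 0, 0, 0, 0, 0]
  ]
}}

```text
time: 23.4
tool_pos: [0.5963, 0.1781, 0.3949]
tcp_rot: [-3.141, -0.0, -0.203]
force: [-1.1, 0.2, 1.4]
grip_width: 0.0277
gripper_force: 44.9
```

```bash
python3 -c "
from h import *
st()"
```

```text
t 23.4 s,lat,z [ 39.97   0.7  174.92] rot [-3.1415e+00 -2.0000e-04 -2.0320e-01] F s,lat,z [-1.12 -0.07  1.45] M [ 0.03  0.17 -0.02] w 0.0277 44.908686876297
```

Call:
{"op": "apply_moves", "data": {
  "motion": [
    [1, 0.1, 0, 0, 0, 0, 0],
    [1, 0.2, 0, 0, 0, 0, 0],
    [1, 0.2, 0, 0, 0, 0, 0]
  ]
}}

```text
time: 23.7
tool_pos: [0.5982, 0.1777, 0.3949]
tcp_rot: [-3.142, -0.0, -0.203]
force: [-1.2, 0.6, 2.4]
grip_width: 0.0279
gripper_force: 44.9
```

Call:
{"op": "apply_moves", "data": {
  "motion": [
    [1, 0.1, 0, 0, 0, 0, 0],
    [1, 0.15, 0, 0, 0, 0, 0],
    [1, 0.15, 0, 0, 0, 0, 0]
  ]
}}

```text
time: 24.0
tool_pos: [0.5996, 0.1774, 0.3949]
tcp_rot: [-3.142, -0.0, -0.203]
force: [-2.1, 1.3, 1.6]
grip_width: 0.0281
gripper_force: 44.9
```

```bash
python3 -c "
from h import *
st()"
```

```text
t 24.0 s,lat,z [ 43.4    0.68 174.91] rot [-3.1415e+00 -1.0000e-04 -2.0320e-01] F s,lat,z [-2.26  0.83  1.56] M [ 0.11  0.27 -0.02] w 0.0281 44.90877628326416
```

Call:
{"op": "apply_moves", "data": {
  "motion": [
    [1, 0.1, 0, 0, 0, 0, 0],
    [1, 0.1, 0, 0, 0, 0, 0]
  ]
}}

```text
time: 24.2
tool_pos: [0.6005, 0.1773, 0.3949]
tcp_rot: [3.142, 0.001, -0.203]
force: [-2.9, 1.2, 1.9]
grip_width: 0.0276
gripper_force: 44.9
```

```bash
python3 -c "
from h import *
st()"
```

```text
t 24.2 s,lat,z [ 44.28   0.7  174.94] rot [ 3.1416e+00  5.0000e-04 -2.0320e-01] F s,lat,z [-3.04  0.55  1.9 ] M [ 0.11  0.51 -0.05] w 0.0276 44.90866273641586
```

Call:
{"op": "apply_moves", "data": {
  "motion": [
    [1, 0.1, 0, 0, 0, 0, 0],
    [1, 0.1, 0, 0, 0, 0, 0]
  ]
}}

```text
time: 24.4
tool_pos: [0.601, 0.1772, 0.3949]
tcp_rot: [3.141, 0.003, -0.203]
force: [-7.7, 1.8, 5.2]
grip_width: 0.0276
gripper_force: 44.9
```

```bash
python3 -c "
from h import *
st()"
```

```text
t 24.4 s,lat,z [ 44.73   0.76 174.9 ] rot [ 3.1411e+00  2.9000e-03 -2.0300e-01] F s,lat,z [-7.91  0.25  5.21] M [0.19 1.08 0.  ] w 0.0276 44.90869402885437
```

Call:
{"op": "apply_moves", "data": {
  "motion": [
    [1, 0.04, 0, 0, 0, 0, 0],
    [1, 0.04, 0, 0, 0, 0, 0],
    [1, 0.04, 0, 0, 0, 0, 0],
    [1, 0.04, 0, 0, 0, 0, 0]
  ]
}}

```text
time: 24.8
tool_pos: [0.6011, 0.1772, 0.3949]
tcp_rot: [3.141, 0.004, -0.203]
force: [-9.0, 1.5, 5.0]
grip_width: 0.0278
gripper_force: 44.9
```

```bash
python3 -c "
from h import *
st()"
```

```text
t 24.8 s,lat,z [ 44.86   0.81 174.9 ] rot [ 3.141   0.0037 -0.2029] F s,lat,z [-9.09 -0.36  5.01] M [ 0.11  1.33 -0.09] w 0.0278 44.908911287784576
```

Call:
{"op": "apply_moves", "data": {
  "motion": [
    [1, 0.04, 0, 0, 0, 0, 0],
    [1, 0.04, 0, 0, 0, 0, 0],
    [1, 0.04, 0, 0, 0, 0, 0]
  ]
}}

```text
time: 25.1
tool_pos: [0.6013, 0.1772, 0.3949]
tcp_rot: [3.141, 0.005, -0.203]
force: [-10.6, 0.8, 6.5]
grip_width: 0.0274
gripper_force: 44.9
```

Call:
{"op": "apply_moves", "data": {
  "motion": [
    [0.4, 0, 0, 0, 0, 0, 0],
    [0.4, 0, 0, 0, 0, 0, 0],
    [0.4, 0, 0, 0, 0, 0, 0],
    [0.4, 0, 0, 0, 0, 0, 0]
  ]
}}

```text
time: 25.5
tool_pos: [0.6025, 0.1767, 0.3947]
tcp_rot: [3.142, -0.0, -0.203]
force: [0.8, -0.0, -0.2]
grip_width: 0.0546
gripper_force: 0.0
```

Call:
{"op": "apply_moves", "data": {
  "motion": [
    [0, 0, 0, -1.5, 0, 0, 0],
    [0, 0, 0, -4, 0, 0, 0],
    [0, 0, 0, -6.5, 0, 0, 0],
    [0, 0, 0, -9, 0, 0, 0],
    [0, 0, 0, -9, 0, 0, 0]
  ]
}}

```text
time: 26.0
tool_pos: [0.6028, 0.1769, 0.4908]
tcp_rot: [-3.139, -0.009, -0.203]
force: [-0.3, 0.8, 0.5]
grip_width: 0.0912
gripper_force: 0.0
```

Call:
{"op": "apply_moves", "data": {
  "motion": [
    [0, -3, 0, 0, 0, 0, 0],
    [0, -6, 0, 0, 0, 0, 0],
    [0, -9, 0, 0, 0, 0, 0],
    [0, -11, 0, 0, 0, 0, 0],
    [0, -11, 0, 0, 0, 0, 0]
  ]
}}

```text
time: 26.5
tool_pos: [0.4929, 0.1997, 0.4847]
tcp_rot: [-3.142, 0.001, -0.202]
force: [0.6, -0.3, -0.2]
grip_width: 0.092
gripper_force: 0.0
```

```bash
python3 - <<'E'
from h import *
st()
p,d=r.read_camera("side"); Q=sl(cloud("side",d))
t,_=r.read_camera("top")
cv2.imwrite("pics/f1.png",np.hstack([cv2.resize(p[160:310,320:470,::-1],(400,400)),cv2.resize(t[120:270,150:300,::-1],(400,400))]))
for lo in(-110,-70,12,25):
    q=Q[(Q[:,2]>=lo)&(Q[:,2]<lo+10)&(abs(Q[:,1])<(60 if lo<0 else 13))]
    print(lo,np.histogram(q[:,0],bins=np.arange(0,120,4))[0])
E
```

```text
t 26.5 s,lat,z [-65.63   0.95 264.65] rot [-3.1416e+00  6.0000e-04 -2.0170e-01] F s,lat,z [ 0.64 -0.19 -0.19] M [ 0.05 -0.04 -0.01] w 0.092 0.0
-110 [ 0  0  0  0  0  0  0  0  1  1  0  0  0  1  0  0  0  2  3  4  1  3  2  2
 11 59  0  0  2]
-70 [ 0  0  0  0  0  0  0  0  0  2  2  5  0  8 10  6  0  6  9  6  7  5  4 14
  8 57  2  0  1]
12 [ 0  0  0  0  0  0  0  0  0  1  3  2  4  0  4  2  2  6  3  1  2 12  8 15
 13 11 12  8  6]
25 [ 0  0  0  0  0  0  0  0  2 13 10 13 16  9 17 11 14 13 10 12 11 15  9  0
  0  0  0  0  6]
```

View pics/f1.png

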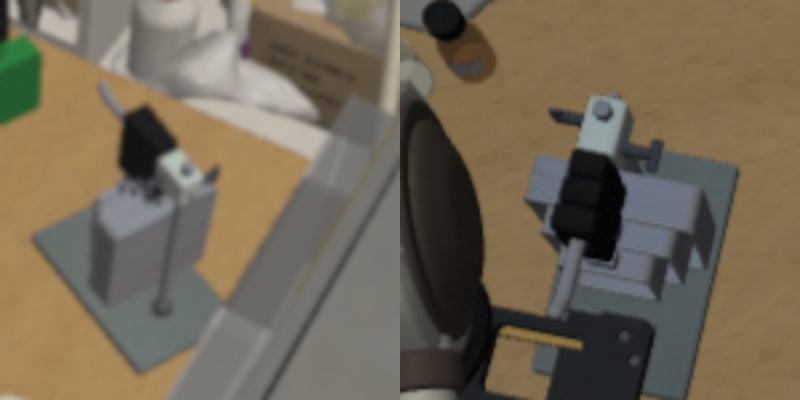

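The picture shows three handles stacked face to face against the clamp (about 54 mm in the depth data), the trays nested, and the gripper clear.

```bash
python3 -c "
from cell import r
print(r.finish_job())"
```

```text
the job is handed in; nothing more can be done
None
```

The medium and then the small tray hang nested in the large one, each pressed home against the clamp with a push of about 11–12 N; I steered clear of the glassware but did not check it afterwards, and the job is handed in.

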